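Rack the guide bushings, then show the punch to the inspection camera

TASK

Finish inspecting this die set: stand the two loose bushings upright on the low shelf next to the one already there (which stays where it is), so that all three make a neat straight row along the middle of the shelf, with gaps of at most about a centimetre, and let go of them. Then lift the punch over the tool holders and hold it upright, nose down, about one centimetre above the camera's window, centred and with its long side along the window's long side, touching neither camera nor tool holders and leaving the magnifier, the low spacer ring and the small collet where they lie. Finish while still holding the punch there, steady: do not put it down or let go.

Things in the scene. Friction and masses are not known exactly. Their poses are not given: they have to be found in the camera images.
- bushing_a: plain steel guide bushing: upright tube, outer diameter 40 mm, bore 24 mm, 50 mm high, about 0.3 kg; origin at the centre of its underside, z up its axis. Stands loose on the bench between robot and shelf at the start; to be racked.
- bushing_b: plain steel guide bushing: upright tube, outer diameter 40 mm, bore 24 mm, 50 mm high, about 0.3 kg; origin at the centre of its underside, z up its axis. Same as bushing_a and interchangeable with it; stands loose on the bench at the start; to be racked.
- bushing_c: plain steel guide bushing: upright tube, outer diameter 40 mm, bore 24 mm, 50 mm high, about 0.3 kg; origin at the centre of its underside, z up its axis. The one that already stands on the shelf, near the shelf's middle line, up to 80 mm from the middle of the shelf's length; there is always room for two more on its side towards the shelf's middle.
- punch: steel punch, one solid piece about 0.5 kg, 48 mm high, standing upright on the bench on its nose. Nose: block 50 (x) x 22 (y) x 36 mm high; on top of it a wider head 60 (x) x 30 (y) x 12 mm, from 36 to 48 mm above the nose's face. Origin at the centre of the nose's underside (the face to be inspected), x along its long side, z up. Grip the head or the nose across y, from above.
- shelf_top (a point): centre of the top face of the low aluminium shelf (fixed), 45 mm above the bench; board 90 mm deep (x) and 300 mm long (y), flat, with no rim. The row runs along y; x = 0 is its middle line.
- window (a point): centre of the dark rectangular window of the inspection camera, a fixed grey box 130 (x) x 96 (y) x 70 mm high that looks straight up from the bench; the window lies level with the box's flat top, 70 mm above the bench, 70 mm long (x) and 42 mm wide (y), with a white light strip along each long side; z up.
- inspector: the inspection camera's box itself, fixed; origin at the centre of its underside, axes as window.
- holders: fixed tool-holder block standing between the loose parts and the camera: 300 (x) x 64 (y) x 40 mm high, with four steel taper holders in a line along x standing up to 120 mm above the bench. Origin at the centre of its underside. Must not be struck.
- loupe: bystander: hand magnifier lying flat, white plastic ring 50 mm across with a 70 mm long handle, 8 mm thick; origin under the ring's centre
- spacer: bystander: low steel spacer ring, 42 mm across, 12 mm high, lying flat; origin at the centre of its underside
- collet: bystander: small solid steel collet, cone widening upwards to 34 mm across, 34 mm high; origin at the centre of its underside

How it is judged:
On the way:
1. all three bushings stand upright and released in a close straight row on the shelf (x of bushing_a in the frame of shelf_top between -0.012 and 0.012 m and y of bushing_a in the frame of shelf_top between -0.15 and 0.15 m and z of bushing_a in the frame of shelf_top between -0.004 and 0.004 m and angle between each of bushing_a, bushing_b, bushing_c's own z axis and vertical below 0.08 rad and linear speed of each of bushing_a, bushing_b, bushing_c below 0.02 m/s and contact force between each of bushing_a, bushing_b, bushing_c and the fingers below 0.1 N and x of bushing_b in the frame of shelf_top between -0.012 and 0.012 m and y of bushing_b in the frame of shelf_top between -0.15 and 0.15 m and z of bushing_b in the frame of shelf_top between -0.004 and 0.004 m and x of bushing_c in the frame of shelf_top between -0.012 and 0.012 m and y of bushing_c in the frame of shelf_top between -0.15 and 0.15 m and z of bushing_c in the frame of shelf_top between -0.004 and 0.004 m and ((horizontal distance between bushing_a and bushing_b below 0.062 m and horizontal distance between bushing_a and bushing_c below 0.062 m) or (horizontal distance between bushing_b and bushing_a below 0.062 m and horizontal distance between bushing_b and bushing_c below 0.062 m) or (horizontal distance between bushing_c and bushing_a below 0.062 m and horizontal distance between bushing_c and bushing_b below 0.062 m))), for 0.2 s.
At the end, for the whole second after the job is handed in: Punch gripped, still, touching nothing else; nose 3-20 mm above the window, within 10 mm of its centre, long sides within 8 deg, upright within 5 deg. Three bushings upright, released, on the shelf, within 12 mm of its middle line, neighbours at most 62 mm centre to centre (22 mm gaps) (all of step 1 and horizontal distance between punch and window below 0.01 m and z of punch in the frame of window between 0.003 and 0.02 m and angle between the x axis of punch and the x axis of window, either way round below 0.14 rad and angle between punch's own z axis and vertical below 0.09 rad and linear speed of punch below 0.02 m/s and contact force between punch and the fingers above 2 N and contact force between punch and inspector below 0.1 N); the arm keeps its last pose, push and grip.
It fails at once if the camera is touched (contact force between inspector and anything else above 0.5 N).
It fails at once if the tool holders are struck (contact force between holders and anything else above 2 N).
It fails at once if the bushing already on the shelf is pushed more than 20 mm or tipped (distance of bushing_c from where it was at the start of the episode above 0.02 m or angle between bushing_c's own z axis and vertical above 0.3 rad).
It fails at once if the magnifier, spacer ring or collet is moved more than 25 mm (distance of any of loupe, spacer, collet from where it was at the start of the episode above 0.025 m).
It also fails if it takes over 72 s, if anything falls off the work surface, if the arm or the gripper's body presses on something with over 40 N, if the wrist force passes 120 N, or if a joint passes its speed limit or range.

ROBOT

A 6-joint arm with a two-finger parallel gripper is mounted at the origin on the work surface. World frame = base frame: x ahead of the robot, y to its left, z up, the work surface at z = 0. Lengths are in m, angles in rad, forces in N, time in s.
With the tool pointing down it reaches from about 0.375 to 0.9 m from the base axis. Payload 3.1 kg.
Tool frame: the origin (TCP) lies at the very end of the fingers, on their centre line; the grasp point (between the pads) lies 19 mm behind it; z points along the fingers, y is the line along which they close (so a half turn about z gives the same grasp; the last joint's range is limited). The gripper opens to 85 mm and grips with 20 to 120 N. Pads are 22 mm wide; open, the fingers measure 114 mm over their backs; the gripper's body (76 mm by 85 mm) begins 54 mm behind the grasp point. The pads swing forward as they close: fully open they stand 13 mm farther back than shut.
Start: joints at [-1.417, 0.527, 1.433, -0, 1.181, -0.178], TCP at [0.204, -0.591, 0.231] pointing down, gripper open.
Joint ranges: [-3.08, 3.08], [-0.75, 2.2], [0.22, 2.44], [-1.43, 4.57], [0, 2.65], [-2.85, 2.85]. Speed limits (rad/s): [2.79, 2.79, 3.14, 3.14, 3.14, 3.14].

INTERFACE

Orientations are given as a unit quaternion [x, y, z, w].
In Python, from station import manip, vision gives the robot as it stands.
- The arm moves only by the tool drive_tool, never from a script. Its argument "deltas" is a list that holds one entry, the list of rows, each a list of 4 numbers: the shift along the tool's x, y, z in mm, then the turn about the tool's z in rad. A call has 1 to 5 rows; each row is the pose to reach, as a shift and turn from the pose commanded when the call began, along the tool's axes at that moment; what a row does not reach only later rows make up. A row lasts 1/12 s, in which the tool goes at most 41.7 mm and 7.16 degrees, less where a joint would pass 70% of its speed; a pose out of reach is approached as far as the arm can. A call with a gripper value outside its range is refused whole. "jaw" is the finger opening in mm, from 0 to 85.4, set as the call begins (left out, the last holds). The fingers move at their own pace and stop on an object; "force" is the grip in N (left out, the last holds). Time passes only in rows, so rows that repeat a pose let the fingers close. It gives the time, the measured TCP pose, the force, the opening and the grip force at its end, in the units of the state.
- manip.sense(): the state, without advancing time (a new reading comes with each control period).
- vision.snapshot(name): name is "scene" or "top"; returns the picture (480x640x3 uint8, red, green, blue); there is no depth.
- vision.camera_model(name): a dict with "camera_matrix" (3x3 intrinsics, pixels), "D" ([k1, k2, p1, p2, k3] as OpenCV has them; the pictures are not rectified), "rvec" (rotation vector, rad) and "tvec" (3), from world to camera coordinates, as OpenCV has them. Camera axes: x right, y down, z forward; pixel columns grow to the right and rows downward; lengths in m; the calibration is good to about 2 mm. A picture is of the moment at which its call begins. camera_model takes no time and is no camera call.
- manip.sign_off(): hands the job in; it is judged then, once.
The state is a dict: "t": time; "q": joint angles; "qd": joint speeds; "tau": joint torques, N m; "tcp_pos": TCP position; "tool_rot": TCP orientation; "force": force on the tool from outside, world axes, zero at the start; "ft_torque": the same for the moment, N m; "finger_gap": opening from 0.0 (shut) to 1.0 (fully open); "gripper_force": force on a finger pad.
Only numpy, scipy, OpenCV 4.12 (cv2) and the standard library are available. Lean on these libraries where they do the work, as an engineer would, in place of code of your own. Each camera call takes 0.05 s, during which the arm holds its last target. There are 200 camera calls.

## Working session

There is one attempt and no reset: what is moved stays moved. The work goes in short steps, Python scripts to look and compute and a tool call to move; the robot and the scene stay as the last step left them, time stands still between calls to the robot, and variables do not carry over. Pictures are saved under pics/ and viewed, at most 10 in all, crops included, and the job is handed in when it is done.

Besides the shell and the picture viewer there is one more tool, called after "Request:" by a JSON object that holds its "op" and its "data", one argument or row to a line. drive_tool: Moves the arm, as the interface text tells. Its arguments: {"type":"object","properties":{"deltas":{"type":"array"},"jaw":{"type":"number"},"force":{"type":"number"}},"required":["deltas"]}

```bash
mkdir -p pics; ls
python3 - <<'E'
from station import manip, vision
import cv2,numpy as np
for n in("scene","top"):
    cv2.imwrite(f"pics/{n}0.png",vision.snapshot(n)[:,:,::-1])
    m=vision.camera_model(n);R=cv2.Rodrigues(np.array(m["rvec"],float))[0]
    print(n,np.round(m["camera_matrix"],1).tolist(),m["D"],(-R.T@np.array(m["tvec"]).ravel()).round(3))
s=manip.sense();print(s)
E
```

```text
pics
scene [[476.7, 0.0, 325.6], [0.0, 476.7, 236.3], [0.0, 0.0, 1.0]] [-0.01839117  0.          0.          0.          0.        ] [0.86  0.458 0.739]
top [[558.4, 0.0, 317.6], [0.0, 558.4, 235.1], [0.0, 0.0, 1.0]] [-0.13976016  0.          0.          0.          0.        ] [0.312 0.024 1.231]
{'t': 0.1, 'q': array([-1.41650259e+00,  5.28374020e-01,  1.43376735e+00,  3.56410648e-06,
        1.18141299e+00, -1.78536269e-01]), 'qd': array([ 0.00103743, -0.00122706, -0.00221594,  0.0022365 , -0.00023622,
       -0.00071096]), 'tau': array([ 1.69179493e-04, -4.43304133e+01, -1.78586286e+01, -3.19788378e-04,
        3.85724838e-03,  9.36288274e-06]), 'tcp_pos': array([ 0.20410641, -0.59005322,  0.23043314]), 'tool_rot': array([ 9.86184589e-01,  1.65647201e-01,  1.35367743e-05, -9.80762183e-04]), 'force': array([-0.59999581, -0.04511017,  0.21215232]), 'ft_torque': array([0.02813611, 0.02933552, 0.01022229]), 'gripper_force': 0.0, 'finger_gap': 0.9996042353900689}
```

View pics/top0.png

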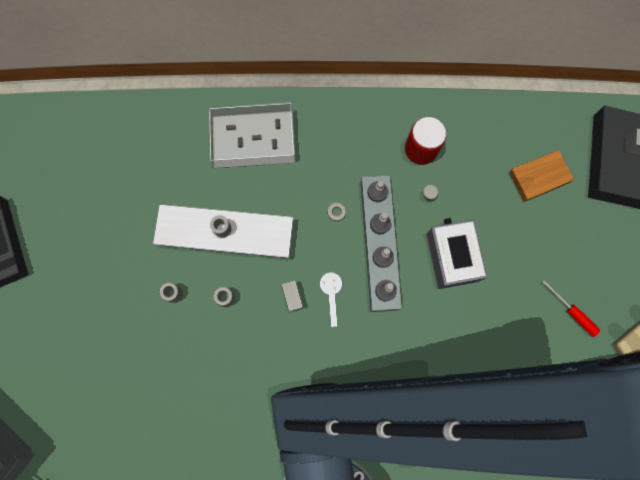

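View pics/scene0.png

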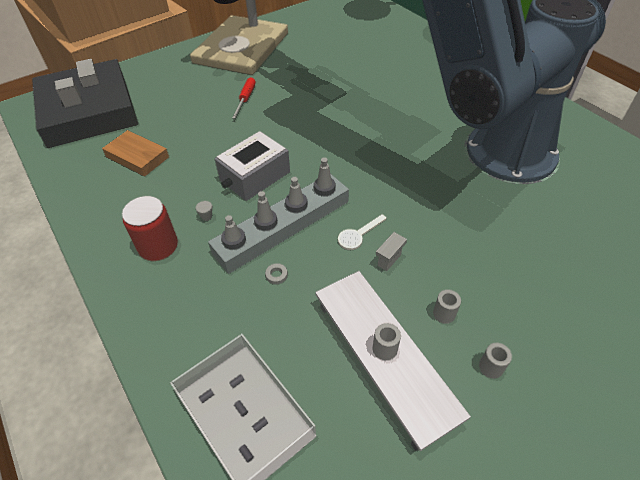

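The top view has world x up and y to the left. The bushings are at (171,292) and (223,297), with bushing_c at (220,226) on the shelf (155–293, 206–257). The punch is at (292,296), the loupe at (331,284), the window at (459,252), and the holders span x 362–400. The scene view agrees with this.

```bash
cat > h.py <<'E'
import cv2,numpy as np
from station import manip, vision
def ray(n,px,z):
    m=vision.camera_model(n);R=cv2.Rodrigues(np.array(m["rvec"],float))[0];t=np.array(m["tvec"],float).ravel()
    p=cv2.undistortPoints(np.array(px,float).reshape(-1,1,2),np.array(m["camera_matrix"]),np.array(m["D"])).reshape(-1,2)
    d=np.c_[p,np.ones(len(p))]@R; c=-R.T@t
    return c+d*((np.asarray(z)-c[2])/d[:,2])[:,None]
E
python3 - <<'E'
from h import *
im=cv2.imread("pics/top0.png")
def crop(im,x,y,w,h,W,H): return cv2.resize(im[y:y+h,x:x+w],(W,H),interpolation=cv2.INTER_CUBIC)
s=cv2.imread("pics/scene0.png")
a=crop(im,150,200,160,120,400,300);b=crop(im,420,205,80,90,266,300)
c=crop(s,310,225,210,157,400,300);d=crop(s,205,120,100,80,375,300)
cv2.imwrite("pics/mix.png",np.vstack([np.hstack([a,b,np.zeros((300,109,3),np.uint8)]),np.hstack([c,d])]))
hsv=cv2.cvtColor(im,cv2.COLOR_BGR2HSV)
m=((hsv[...,1]<70)&(hsv[...,2]>60)).astype(np.uint8)
m[:180]=0
n,l,st,ce=cv2.connectedComponentsWithStats(m)
for i in range(1,n):
    if st[i,4]>60: print(st[i],ce[i].round(1),[np.round(v,1) for v in cv2.minAreaRect(np.argwhere(l==i)[:,::-1].astype(np.float32))])
E
```

```text
[     0    180    640    300 163013] [296.6 319. ] [array([319.5, 329.5]), array([639., 299.]), np.float64(0.0)]
[601 180  39  18 344] [620.9 186.6] [array([620. , 188.5]), array([17., 38.]), np.float64(90.0)]
[  0 210  13  52 188] [  5.2 241.3] [array([  6. , 235.5]), array([51., 12.]), np.float64(90.0)]
[  0 265  17  14 135] [  7.9 271.5] [array([  7.6, 271.6]), array([ 7.4, 19.1]), np.float64(66.0)]
[588 414  12  22  69] [593.9 424.7] [array([594.1, 424.1]), array([10. , 20.9]), np.float64(8.7)]
```

View pics/mix.png

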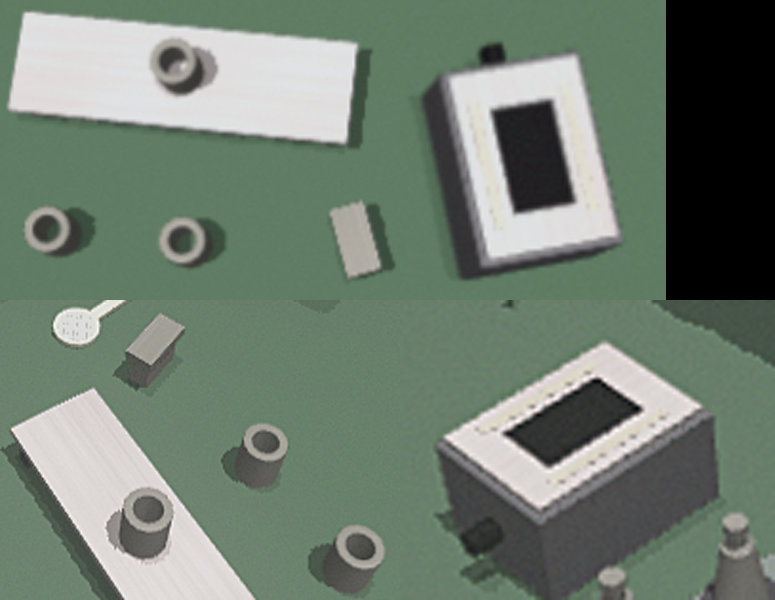

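The crops show that the bushing rims and the punch head are lighter than the green bench and the shadows. The window is dark inside a white top, and its long side is roughly along world x. Next I'll measure with masks on R−G.

```bash
cat > meas.py <<'E'
from h import *
def comps(im,mask,lo,hi):
    n,l,st,ce=cv2.connectedComponentsWithStats(mask.astype(np.uint8))
    out=[]
    for i in range(1,n):
        if lo<st[i,4]<hi:
            c=max(cv2.findContours((l==i).astype(np.uint8),0,cv2.CHAIN_APPROX_NONE)[0],key=len)
            out.append((ce[i],st[i],cv2.minAreaRect(c),c))
    return out
def masks(im):
    f=im.astype(int);b,g,r=f[...,0],f[...,1],f[...,2]
    return (r-g>-10)&(r>105),(r>185)&(g>185)
E
python3 - <<'E'
from meas import *
for n in("top","scene"):
    im=cv2.imread(f"pics/{n}0.png"); gr,wh=masks(im)
    print(n)
    roi=np.zeros(gr.shape,bool)
    if n=="top": roi[185:330,150:510]=1
    else: roi[130:440,190:520]=1
    # grey only
    for c,s,r,_ in comps(im,gr&~wh&roi,40,3000): print(" grey",s.tolist(),c.round(1),np.round(r[0],1),np.round(r[1],1),round(r[2],1))
    for c,s,r,ct in comps(im,wh&roi,150,20000):
        print(" white",s.tolist(),c.round(1)); 
        for z in(.045,.07):
            P=ray(n,cv2.boxPoints(r),z)[:,:2]; print("   z",z,(P.mean(0)).round(4),P.round(3).tolist(),np.linalg.norm(P-np.roll(P,1,0),axis=1).round(3))
    dark=(im.max(2)<50)&roi
    for c,s,r,ct in comps(im,dark,200,3000):
        P=ray(n,cv2.boxPoints(r),.07)[:,:2]; print(" dark",s.tolist(),c.round(1),P.mean(0).round(4),np.linalg.norm(P-np.roll(P,1,0),axis=1).round(3),P.round(3).tolist())
E
```

```text
top
 grey [423, 185, 15, 14, 165] [430.2 191.5] [430.  191.5] [13. 14.] 90.0
 grey [328, 203, 18, 18, 190] [336.4 211.2] [336.5 211.5] [17. 17.] 90.0
 grey [371, 202, 21, 20, 127] [381.2 213.5] [381.8 211.7] [19.8 18.7] 7.6
 grey [210, 215, 27, 24, 307] [222.7 226. ] [222.4 227.3] [26.6 21.5] 21.8
 grey [433, 220, 54, 65, 364] [456.3 256. ] [459.1 251.9] [60.5 42.8] 77.7
 grey [447, 234, 25, 27, 49] [462.3 242.1] [463.4 243.2] [33.2 16.1] 39.8
 grey [153, 241, 136, 17, 155] [219.8 250.1] [220.4 249.5] [135.9   3.1] 5.9
 grey [369, 245, 25, 13, 109] [383.4 250.9] [381.  250.9] [24.2 11.6] 4.1
 grey [379, 279, 18, 13, 88] [388.6 285.4] [386.8 284. ] [15.6 11. ] 36.9
 grey [282, 281, 20, 30, 399] [291.7 295.4] [291.7 295.4] [28.4 14. ] 74.5
 grey [160, 282, 18, 19, 165] [168.5 291.3] [168.5 291. ] [17. 18.] 0.0
 grey [214, 287, 18, 18, 172] [222.5 295.7] [222.5 295.5] [17. 17.] 90.0
 white [154, 205, 139, 52, 4816] [223.2 230.6]
   z 0.045 [0.5858 0.2295] [[0.556, 0.381], [0.645, 0.378], [0.614, 0.076], [0.527, 0.084]] [0.298 0.089 0.303 0.087]
   z 0.07 [0.58   0.2252] [[0.551, 0.373],
[... 1921 characters left out ...]
0.09  0.156 0.099 0.146]
   z 0.07 [ 0.533 -0.284] [[0.6, -0.315], [0.452, -0.342], [0.471, -0.249], [0.61, -0.229]] [0.087 0.15  0.095 0.141]
 white [338, 215, 48, 33, 515] [356.5 233.8]
   z 0.045 [0.4654 0.0199] [[0.51, -0.01], [0.403, 0.005], [0.423, 0.05], [0.525, 0.034]] [0.046 0.108 0.049 0.104]
   z 0.07 [0.4797 0.0357] [[0.523, 0.007], [0.42, 0.022], [0.438, 0.065], [0.538, 0.049]] [0.045 0.104 0.047 0.1  ]
 white [316, 272, 155, 168, 8900] [393.7 360.9]
   z 0.045 [0.5808 0.2257] [[0.617, 0.077], [0.504, 0.07], [0.557, 0.382], [0.645, 0.374]] [0.299 0.113 0.316 0.089]
   z 0.07 [0.5908 0.2341] [[0.626, 0.09], [0.517, 0.084], [0.568, 0.385], [0.653, 0.377]] [0.288 0.109 0.305 0.086]
```

Run:
```python
from meas import *
for k,z,a,b in[("left",.05,(168.5,291),(498.5,354)),("right",.05,(222.5,295.5),(449,299.5)),("c",.095,(219.5,226),(387,334.3)),("punch",.048,(291.7,295.4),(391,245)),("collet",.034,(430,191.5),(203,206.5)),("spacer",.012,(336.4,211.2),(275.8,272.1)),("loupe",.008,(331,284),(350,239))]:
    print(k,ray("top",[a],z)[0].round(4),ray("scene",[b],z)[0].round(4))
im=cv2.imread("pics/top0.png");gr,wh=masks(im)
for c,s,r,ct in comps(im,gr&~wh,300,450):
    P=ray("top",cv2.boxPoints(r),.048)[:,:2];print(c,P.round(3).tolist(),[np.degrees(np.arctan2(*(P[i]-P[i-1])[::-1])).round(1) for i in range(4)])
im=cv2.imread("pics/scene0.png");gr,wh=masks(im)
for c,s,r,ct in comps(im,gr&~wh,400,430):
    ap=cv2.approxPolyDP(ct,3,True);P=ray("scene",ap,.048)[:,:2];print("sc",ap.reshape(-1,2).tolist(),P.round(3).tolist(),[np.degrees(np.arctan2(*(P[i]-P[i-1])[::-1])).round(1) for i in range(len(P))])
# shelf/window quads from scene
for nm,m,lo,hi,z in[("shelf",wh,6000,20000,.045),("win",im.max(2)<50,150,3000,.07)]:
    if nm=="win": m=m.copy();m[:135]=0;m[175:]=0;m[:,:230]=0;m[:,280:]=0
    for c,s,r,ct in comps(im,m,lo,hi):
        ap=cv2.approxPolyDP(cv2.convexHull(ct),4,True);P=ray("scene",ap,z)[:,:2];print(nm,P.round(3).tolist(),P.mean(0),ray("scene",[c],z)[0])
for nm,p in[("hold",[(362,178),(388,177),(400,309),(373,310)])]: print(nm,ray("top",p,.04).round(3).tolist())
print(ray("top",[(380,185),(384,216),(388,250),(391,286)],.12).round(3).tolist())
from scipy.spatial.transform import Rotation as R
print(R.from_quat(manip.sense()["tool_rot"]).as_matrix().round(3))
```

```text
left [0.4507 0.3399 0.05  ] [0.4522 0.3408 0.05  ]
right [0.4416 0.2227 0.05  ] [0.4436 0.2239 0.05  ]
c [0.5829 0.2264 0.095 ] [0.5898 0.2287 0.095 ]
punch [0.4424 0.0754 0.048 ] [0.4448 0.0752 0.048 ]
collet [ 0.6769 -0.233   0.034 ] [ 0.6807 -0.2335  0.034 ]
spacer [ 0.6367 -0.0224  0.012 ] [ 0.6397 -0.0214  0.012 ]
loupe [ 0.472  -0.0092  0.008 ] [ 0.4767 -0.0063  0.008 ]
[222.72312704 225.95114007] [[0.58, 0.264], [0.625, 0.248], [0.602, 0.193], [0.558, 0.209]] [np.float64(68.2), np.float64(-19.3), np.float64(-112.1), np.float64(160.1)]
[456.28571429 256.01648352] [[0.592, -0.23], [0.612, -0.325], [0.48, -0.345], [0.461, -0.252]] [np.float64(9.7), np.float64(-77.7), np.float64(-171.2), np.float64(101.6)]
[291.71428571 295.41353383] [[0.468, 0.098], [0.476, 0.069], [0.417, 0.053], [0.409, 0.081]] [np.float64(16.0), np.float64(-74.3), np.float64(-164.3), np.float64(105.6)]
[630.14285714 341.50492611] [[0.328, -0.63], [0.37, -0.692], [0.337, -0.719], [0.296, -0.657]] [np.float64(39.8), np.float64(-55.8), np.float64(-140.0), np.float64(123.7)]
sc [[395, 232], [376, 250], [388, 258], [406, 239]] [[0.418, 0.056], [0.475, 0.068], [0.469, 0.095], [0.413, 0.081]] [np.float64(-77.9), np.float64(12.4), np.float64(102.3), np.float64(-165.7)]
shelf [[0.613, 0.076], [0.529, 0.087], [0.557, 0.382], [0.645, 0.372]] [0.58601148 0.22927541] [0.59071006 0.25361062 0.045     ]
hold [[0.706, -0.079, 0.04], [0.709, -0.138, 0.04], [0.414, -0.155, 0.04], [0.412, -0.098, 0.04]]
[[0.665, -0.11, 0.12], [0.598, -0.116, 0.12], [0.526, -0.123, 0.12], [0.453, -0.127, 0.12]]
[[ 0.945  0.327 -0.   ]
 [ 0.327 -0.945  0.002]
 [ 0.    -0.002 -1.   ]]
```

```bash
cat > plan.py <<'E'
import sys,json,numpy as np
from station import manip
from scipy.spatial.transform import Rotation as R
def start():
    s=manip.sense();M=R.from_quat(s["tool_rot"]).as_matrix()
    return np.array([*s["tcp_pos"],np.arctan2(M[1,1],M[0,1])])
def plan(wps,p=None):
    "waypoints x,y,z m, yaw of tool y in deg; prints rows of each call, 5 rows a call"
    p=start() if p is None else np.array(p,float)
    for w in wps:
        w=np.array(w,float);w[3]=np.radians(w[3])
        while True:
            d=w-p
            k=max(np.linalg.norm(d[:3])/.0415,abs(d[3])/.124)
            f=min(1,5/k) if k>5 else 1
            d=d*f;c,s=np.cos(p[3]),np.sin(p[3])
            # tool y=(c,s), z down, x = y cross z = (-s,c)
            loc=[1e3*(d[0]*-s+d[1]*c),1e3*(d[0]*c+d[1]*s),-1e3*d[2],-d[3]]
            r=[round(v,1) for v in loc[:3]]+[round(loc[3],3)]
            print(r,"rows",int(np.ceil(min(k,5))),"->",(p+d)[:3].round(3),np.degrees((p+d)[3]).round(1))
            p=p+d
            if f==1: break
if __name__=="__main__": print(start().round(4));plan(json.loads(sys.argv[1]))
E
python3 plan.py '[[0.5,-0.1,0.25,-35],[0.4515,0.3404,0.12,-5.75],[0.4515,0.3404,0.012,-5.75]]'
```

```text
[ 0.2041 -0.5901  0.2304 -1.238 ]
[np.float64(159.3), np.float64(-132.8), np.float64(-7.1), np.float64(-0.227)] rows 5 -> [ 0.311 -0.413  0.238] -57.9
[np.float64(185.1), np.float64(-93.5), np.float64(-7.1), np.float64(-0.227)] rows 5 -> [ 0.418 -0.235  0.245] -44.9
[np.float64(153.2), np.float64(-37.5), np.float64(-5.4), np.float64(-0.173)] rows 4 -> [ 0.5  -0.1   0.25] -35.0
[np.float64(149.6), np.float64(-131.4), np.float64(58.4), np.float64(-0.229)] rows 5 -> [0.478 0.098 0.192] -21.9
[np.float64(175.6), np.float64(-93.9), np.float64(58.4), np.float64(-0.229)] rows 5 -> [0.456 0.296 0.133] -8.7
[np.float64(43.3), np.float64(-11.6), np.float64(13.2), np.float64(-0.052)] rows 2 -> [0.452 0.34  0.12 ] -5.8
[np.float64(0.0), np.float64(0.0), np.float64(108.0), np.float64(-0.0)] rows 3 -> [0.452 0.34  0.012] -5.8
```

Request:
{"op": "drive_tool", "data": {
  "deltas": [
    [[159, -133, -7, -0.227], [159, -133, -7, -0.227], [159, -133, -7, -0.227], [159, -133, -7, -0.227], [159, -133, -7, -0.227]]
  ],
  "jaw": 85,
  "force": 60
}}

```text
t: 0.52
tcp_pos: [0.3114, -0.4109, 0.2379]
tool_rot: [0.961, 0.276, 0.0, -0.001]
force: [1.2, -0.6, -0.1]
finger_gap: 0.992
gripper_force: 0.0
```

Request:
{"op": "drive_tool", "data": {
  "deltas": [
    [[185, -93, -7, -0.227], [185, -93, -7, -0.227], [185, -93, -7, -0.227], [185, -93, -7, -0.227], [185, -93, -7, -0.227]]
  ]
}}

```text
t: 0.93
tcp_pos: [0.4189, -0.2338, 0.2452]
tool_rot: [0.924, 0.383, -0.0, -0.0]
force: [-0.0, -0.1, -1.1]
finger_gap: 0.993
gripper_force: 0.0
```

Request:
{"op": "drive_tool", "data": {
  "deltas": [
    [[153, -37, -5, -0.173], [153, -37, -5, -0.173], [153, -37, -5, -0.173], [153, -37, -5, -0.173], [153, -37, -5, -0.173]]
  ]
}}

```text
t: 1.35
tcp_pos: [0.5024, -0.0966, 0.2504]
tool_rot: [0.886, 0.464, 0.001, -0.0]
force: [-0.8, -0.4, 1.1]
finger_gap: 0.999
gripper_force: 0.0
```

Request:
{"op": "drive_tool", "data": {
  "deltas": [
    [[150, -131, 58, -0.229], [150, -131, 58, -0.229], [150, -131, 58, -0.229], [150, -131, 58, -0.229], [150, -131, 58, -0.229]]
  ]
}}

```text
t: 1.77
tcp_pos: [0.4782, 0.0976, 0.1916]
tool_rot: [0.829, 0.56, -0.0, -0.0]
force: [1.2, -0.2, -0.0]
finger_gap: 0.994
gripper_force: 0.0
```

Request:
{"op": "drive_tool", "data": {
  "deltas": [
    [[176, -94, 58, -0.229], [176, -94, 58, -0.229], [176, -94, 58, -0.229], [176, -94, 58, -0.229], [176, -94, 58, -0.229]]
  ]
}}

```text
t: 2.18
tcp_pos: [0.4568, 0.2961, 0.1335]
tool_rot: [0.759, 0.651, -0.0, 0.0]
force: [0.6, -0.2, 0.9]
finger_gap: 0.996
gripper_force: 0.0
```

Request:
{"op": "drive_tool", "data": {
  "deltas": [
    [[43, -12, 13, -0.052], [43, -12, 13, -0.052], [43, -12, 13, -0.052], [43, -12, 13, -0.052], [43, -12, 13, -0.052]]
  ]
}}

```text
t: 2.6
tcp_pos: [0.4524, 0.3376, 0.1215]
tool_rot: [0.742, 0.67, -0.0, 0.0]
force: [-0.3, -0.4, -0.3]
finger_gap: 0.995
gripper_force: 0.0
```

```bash
python3 plan.py '[[0.4515,0.3404,0.012,-5.75]]'; python3 -c "
from h import *
cv2.imwrite('pics/s1.png',vision.snapshot('scene')[:,:,::-1])"
```

```text
[ 0.4524  0.3376  0.1215 -0.1026]
[np.float64(2.7), np.float64(-1.2), np.float64(109.5), np.float64(-0.002)] rows 3 -> [0.452 0.34  0.012] -5.8
```

View pics/s1.png

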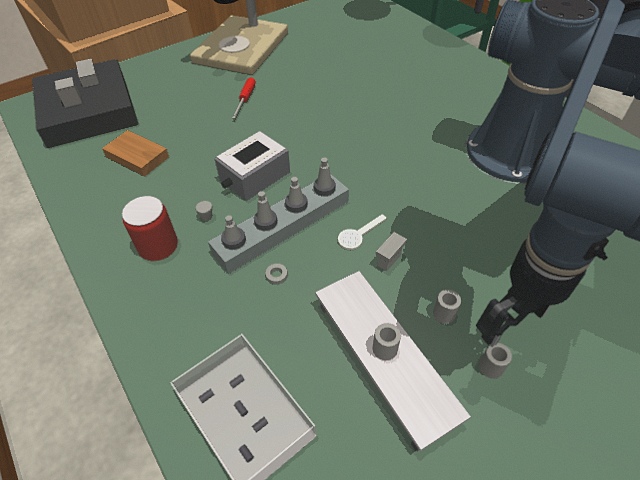

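The gripper is above the left bushing at about (497,358), and nothing else has moved. I'll descend and grip.

Request:
{"op": "drive_tool", "data": {
  "deltas": [
    [[2, 0, 36, 0], [2, 0, 72, 0], [2, 0, 100, 0], [2, 0, 109, 0], [2, 0, 109, 0]]
  ]
}}

```text
t: 3.07
tcp_pos: [0.4514, 0.3391, 0.0106]
tool_rot: [0.743, 0.67, -0.002, -0.001]
force: [0.6, -0.0, -0.2]
finger_gap: 0.993
gripper_force: 0.0
```

Request:
{"op": "drive_tool", "data": {
  "deltas": [
    [[0, 0, 0, 0], [0, 0, 0, 0], [0, 0, 0, 0], [0, 0, 0, 0], [0, 0, 0, 0]]
  ],
  "jaw": 30,
  "force": 60
}}

```text
t: 3.48
tcp_pos: [0.4524, 0.3415, 0.0144]
tool_rot: [0.742, 0.671, 0.001, 0.0]
force: [-1.9, -0.1, 7.2]
finger_gap: 0.454
gripper_force: 59.7
```

Request:
{"op": "drive_tool", "data": {
  "deltas": [
    [[0, 0, 0, 0], [0, 0, 0, 0], [0, 0, 0, 0]]
  ]
}}

```text
t: 3.73
tcp_pos: [0.4524, 0.3415, 0.0144]
tool_rot: [0.742, 0.671, 0.001, 0.0]
force: [-1.7, -1.1, 7.4]
finger_gap: 0.459
gripper_force: 59.6
```

```bash
python3 plan.py '[[0.4515,0.3404,0.12,-5.75],[0.591,0.2776,0.12,-5.75],[0.591,0.2776,0.059,-5.75]]'
```

```text
[ 0.4524  0.3415  0.0144 -0.1005]
[np.float64(-1.2), np.float64(-0.8), np.float64(-105.6), np.float64(-0.0)] rows 3 -> [0.452 0.34  0.12 ] -5.8
[np.float64(-48.5), np.float64(145.1), np.float64(-0.0), np.float64(-0.0)] rows 4 -> [0.591 0.278 0.12 ] -5.8
[np.float64(0.0), np.float64(0.0), np.float64(61.0), np.float64(-0.0)] rows 2 -> [0.591 0.278 0.059] -5.8
```

Request:
{"op": "drive_tool", "data": {
  "deltas": [
    [[0, 0, -36, 0], [0, 0, -72, 0], [0, 0, -108, 0], [0, 0, -108, 0]]
  ]
}}

```text
t: 4.07
tcp_pos: [0.4564, 0.3435, 0.1274]
tool_rot: [0.742, 0.671, 0.007, 0.002]
force: [1.4, -0.7, -2.8]
finger_gap: 0.449
gripper_force: 61.7
```

Request:
{"op": "drive_tool", "data": {
  "deltas": [
    [[-12, 36, 0, 0], [-24, 72, 0, 0], [-36, 108, 0, 0], [-48, 145, 0, 0], [-48, 145, 0, 0]]
  ]
}}

```text
t: 4.48
tcp_pos: [0.6006, 0.2755, 0.1212]
tool_rot: [0.743, 0.669, 0.004, 0.004]
force: [1.9, 1.3, -2.5]
finger_gap: 0.455
gripper_force: 61.9
```

```bash
python3 plan.py '[[0.591,0.2776,0.07,-5.75],[0.591,0.2776,0.0605,-5.75]]'
python3 - <<'E'
from h import *
for n in("scene","top"): cv2.imwrite(f'pics/{n}2.png',vision.snapshot(n)[:,:,::-1])
cv2.imwrite('pics/m2.png',np.hstack([cv2.resize(cv2.imread('pics/scene2.png')[220:440,300:520],(400,400)),cv2.resize(cv2.imread('pics/top2.png')[180:320,140:280],(400,400))]))
E
```

```text
[ 0.6006  0.2755  0.1212 -0.1053]
[np.float64(1.1), np.float64(-9.8), np.float64(51.2), np.float64(-0.005)] rows 2 -> [0.591 0.278 0.07 ] -5.8
[np.float64(0.0), np.float64(0.0), np.float64(9.5), np.float64(-0.0)] rows 1 -> [0.591 0.278 0.06 ] -5.8
```

View pics/m2.png

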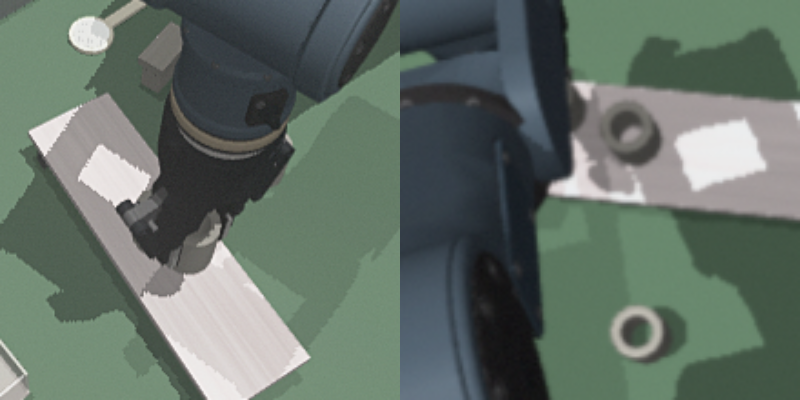

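The bushing is held above the shelf, and c is undisturbed at top pixel (220,226). I'll let the arm settle before reading the pose.

Request:
{"op": "drive_tool", "data": {
  "deltas": [
    [[0, 0, 15, 0], [0, 0, 30, 0], [0, 0, 40, 0], [0, 0, 45, 0], [0, 0, 45, 0]]
  ]
}}

```text
t: 5.0
tcp_pos: [0.5895, 0.279, 0.0737]
tool_rot: [0.742, 0.671, -0.002, -0.001]
force: [0.3, -0.3, -3.2]
finger_gap: 0.453
gripper_force: 61.8
```

Request:
{"op": "drive_tool", "data": {
  "deltas": [
    [[0, 0, 0, 0], [0, 0, 0, 0], [0, 0, 0, 0]]
  ]
}}

```text
t: 5.25
tcp_pos: [0.5923, 0.2791, 0.0763]
tool_rot: [0.742, 0.671, 0.001, 0.0]
force: [-0.3, -1.2, -2.2]
finger_gap: 0.451
gripper_force: 61.8
```

```bash
python3 plan.py '[[0.591,0.2776,0.0605,-5.75]]'
```

```text
[ 0.5923  0.2791  0.0763 -0.1007]
[np.float64(-1.7), np.float64(-1.1), np.float64(15.8), np.float64(-0.0)] rows 1 -> [0.591 0.278 0.06 ] -5.8
```

Request:
{"op": "drive_tool", "data": {
  "deltas": [
    [[-1, -1, 6, 0], [-2, -1, 11, 0], [-2, -1, 15, 0], [-2, -1, 16, 0], [-2, -1, 16, 0]]
  ]
}}

```text
t: 5.67
tcp_pos: [0.5901, 0.2766, 0.0595]
tool_rot: [0.742, 0.67, -0.001, -0.0]
force: [-2.1, -0.5, 1.9]
finger_gap: 0.454
gripper_force: 62.3
```

Request:
{"op": "drive_tool", "data": {
  "deltas": [
    [[0, 0, 0, 0], [0, 0, 0, 0], [0, 0, 0, 0]]
  ]
}}

```text
t: 5.92
tcp_pos: [0.5901, 0.2766, 0.0595]
tool_rot: [0.742, 0.671, -0.001, -0.0]
force: [-2.6, -2.0, 2.8]
finger_gap: 0.452
gripper_force: 62.3
```

Seated lightly on the shelf, so I'll release and retreat upward.

Request:
{"op": "drive_tool", "data": {
  "deltas": [
    [[0, 0, 0, 0], [0, 0, 0, 0], [0, 0, 0, 0], [0, 0, 0, 0], [0, 0, 0, 0]]
  ],
  "jaw": 85
}}

```text
t: 6.33
tcp_pos: [0.5908, 0.2771, 0.0593]
tool_rot: [0.742, 0.671, 0.0, 0.0]
force: [-0.3, -0.4, 0.3]
finger_gap: 0.994
gripper_force: 0.0
```

Request:
{"op": "drive_tool", "data": {
  "deltas": [
    [[0, 0, -15, 0], [0, 0, -40, 0], [0, 0, -75, 0], [0, 0, -90, 0], [0, 0, -90, 0]]
  ]
}}

```text
t: 6.75
tcp_pos: [0.5937, 0.2779, 0.1541]
tool_rot: [0.742, 0.671, 0.004, 0.002]
force: [0.1, 0.6, -0.1]
finger_gap: 0.995
gripper_force: 0.0
```

```bash
python3 plan.py '[[0.4426,0.2233,0.12,-5.75],[0.4426,0.2233,0.012,-5.75]]'
```

```text
[ 0.5937  0.2779  0.1541 -0.1008]
[np.float64(-69.6), np.float64(-144.8), np.float64(34.1), np.float64(-0.0)] rows 4 -> [0.443 0.223 0.12 ] -5.8
[np.float64(0.0), np.float64(0.0), np.float64(108.0), np.float64(-0.0)] rows 3 -> [0.443 0.223 0.012] -5.8
```

Request:
{"op": "drive_tool", "data": {
  "deltas": [
    [[-17, -36, 0, 0], [-34, -71, 8, 0], [-51, -107, 16, 0], [-68, -142, 24, 0], [-68, -142, 29, 0]]
  ]
}}

```text
t: 7.17
tcp_pos: [0.4273, 0.22, 0.1173]
tool_rot: [0.742, 0.671, -0.01, -0.005]
force: [-1.9, 0.3, 0.2]
finger_gap: 0.999
gripper_force: 0.0
```

Request:
{"op": "drive_tool", "data": {
  "deltas": [
    [[0, 0, 20, 0], [0, 0, 40, 0], [0, 0, 40, 0], [0, 0, 40, 0], [0, 0, 40, 0]]
  ]
}}

```text
t: 7.58
tcp_pos: [0.4427, 0.2237, 0.0804]
tool_rot: [0.742, 0.671, -0.0, -0.0]
force: [-0.5, -0.6, 0.2]
finger_gap: 0.994
gripper_force: 0.0
```

```bash
python3 plan.py '[[0.4426,0.2233,0.012,-5.75]]'
python3 - <<'E'
from h import *
for n in("scene","top"): cv2.imwrite(f'pics/{n}3.png',vision.snapshot(n)[:,:,::-1])
cv2.imwrite('pics/m3.png',np.hstack([cv2.resize(cv2.imread('pics/scene3.png')[220:440,300:520],(400,400)),cv2.resize(cv2.imread('pics/top3.png')[180:320,140:280],(400,400))]))
E
```

```text
[ 0.4427  0.2237  0.0804 -0.101 ]
[np.float64(-0.4), np.float64(-0.0), np.float64(68.4), np.float64(-0.001)] rows 2 -> [0.443 0.223 0.012] -5.8
```

View pics/m3.png

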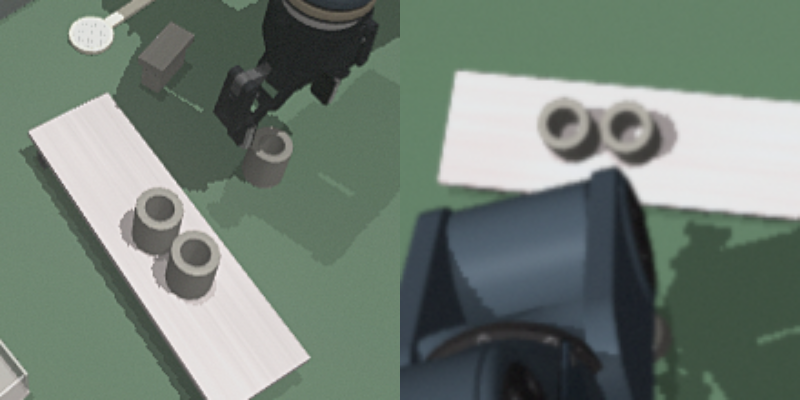

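The first bushing stands upright beside c, with rims at crop pixels (565,126) and (630,131) and a gap of about 1 cm. On to the second bushing.

Request:
{"op": "drive_tool", "data": {
  "deltas": [
    [[0, 0, 30, 0], [0, 0, 55, 0], [0, 0, 68, 0], [0, 0, 68, 0], [0, 0, 68, 0]]
  ]
}}

```text
t: 8.1
tcp_pos: [0.4426, 0.2236, 0.0125]
tool_rot: [0.742, 0.671, -0.0, -0.0]
force: [0.4, 0.1, -0.1]
finger_gap: 0.998
gripper_force: 0.0
```

Request:
{"op": "drive_tool", "data": {
  "deltas": [
    [[0, 0, 0, 0], [0, 0, 0, 0], [0, 0, 0, 0], [0, 0, 0, 0], [0, 0, 0, 0]]
  ],
  "jaw": 30
}}

```text
t: 8.52
tcp_pos: [0.4423, 0.2237, 0.0136]
tool_rot: [0.742, 0.67, 0.0, 0.0]
force: [-1.7, 0.0, 7.9]
finger_gap: 0.452
gripper_force: 59.5
```

Request:
{"op": "drive_tool", "data": {
  "deltas": [
    [[0, 0, -36, 0], [0, 0, -72, 0], [0, 0, -100, 0], [0, 0, -108, 0], [0, 0, -108, 0]]
  ]
}}

```text
t: 8.93
tcp_pos: [0.4437, 0.224, 0.1225]
tool_rot: [0.742, 0.671, 0.002, 0.001]
force: [0.5, -0.4, -3.0]
finger_gap: 0.454
gripper_force: 61.9
```

```bash
python3 plan.py '[[0.581,0.178,0.12,-5.75]]'
```

```text
[ 0.4437  0.224   0.1225 -0.1008]
[np.float64(-31.9), np.float64(141.2), np.float64(2.5), np.float64(-0.0)] rows 4 -> [0.581 0.178 0.12 ] -5.8
```

Request:
{"op": "drive_tool", "data": {
  "deltas": [
    [[-11, 36, 0, 0], [-20, 72, 0, 0], [-28, 108, 0, 0], [-32, 136, 0, 0], [-32, 142, 0, 0]]
  ]
}}

```text
t: 9.35
tcp_pos: [0.5858, 0.1753, 0.1184]
tool_rot: [0.743, 0.669, 0.002, 0.002]
force: [0.7, 0.1, -2.5]
finger_gap: 0.453
gripper_force: 61.8
```

Request:
{"op": "drive_tool", "data": {
  "deltas": [
    [[0, 0, 0, 0], [0, 0, 20, 0], [0, 0, 40, 0], [0, 0, 45, 0], [0, 0, 45, 0]]
  ]
}}

```text
t: 9.77
tcp_pos: [0.5762, 0.1775, 0.0722]
tool_rot: [0.742, 0.671, -0.004, -0.003]
force: [-0.6, -0.2, -2.2]
finger_gap: 0.452
gripper_force: 61.8
```

Request:
{"op": "drive_tool", "data": {
  "deltas": [
    [[0, 0, 0, 0], [0, 0, 0, 0], [0, 0, 0, 0]]
  ]
}}

```text
t: 10.02
tcp_pos: [0.5809, 0.1777, 0.0764]
tool_rot: [0.742, 0.671, 0.001, 0.001]
force: [-0.1, 0.1, -2.5]
finger_gap: 0.458
gripper_force: 61.8
```

```bash
python3 plan.py '[[0.581,0.178,0.0595,-5.75]]'
```

```text
[ 0.5809  0.1777  0.0764 -0.1007]
[np.float64(0.3), np.float64(0.0), np.float64(16.9), np.float64(-0.0)] rows 1 -> [0.581 0.178 0.06 ] -5.8
```

Request:
{"op": "drive_tool", "data": {
  "deltas": [
    [[0, 0, 6, 0], [0, 0, 11, 0], [0, 0, 15, 0], [0, 0, 17, 0], [0, 0, 17, 0]]
  ]
}}

```text
t: 10.43
tcp_pos: [0.5801, 0.1773, 0.0587]
tool_rot: [0.742, 0.671, -0.0, -0.0]
force: [-1.7, -0.1, 2.7]
finger_gap: 0.454
gripper_force: 62.3
```

Request:
{"op": "drive_tool", "data": {
  "deltas": [
    [[0, 0, 0, 0], [0, 0, 0, 0], [0, 0, 0, 0]]
  ]
}}

```text
t: 10.68
tcp_pos: [0.5801, 0.1773, 0.0587]
tool_rot: [0.742, 0.671, -0.0, -0.0]
force: [-2.9, 0.0, 5.3]
finger_gap: 0.454
gripper_force: 62.4
```

Request:
{"op": "drive_tool", "data": {
  "deltas": [
    [[0, 0, 0, 0], [0, 0, 0, 0], [0, 0, 0, 0], [0, 0, 0, 0], [0, 0, 0, 0]]
  ],
  "jaw": 85
}}

```text
t: 11.1
tcp_pos: [0.5807, 0.1774, 0.0582]
tool_rot: [0.742, 0.67, 0.0, 0.0]
force: [-0.2, -0.1, -0.4]
finger_gap: 0.998
gripper_force: 0.0
```

Request:
{"op": "drive_tool", "data": {
  "deltas": [
    [[0, 0, -15, 0], [0, 0, -40, 0], [0, 0, -75, 0], [0, 0, -90, 0], [0, 0, -90, 0]]
  ]
}}

```text
t: 11.52
tcp_pos: [0.5835, 0.1779, 0.1526]
tool_rot: [0.742, 0.671, 0.004, 0.003]
force: [0.7, 0.5, -0.5]
finger_gap: 0.997
gripper_force: 0.0
```

```bash
python3 plan.py '[[0.4436,0.0753,0.12,-75.5],[0.4436,0.0753,0.012,-75.5]]'
```

```text
[ 0.5835  0.1779  0.1526 -0.1009]
[np.float64(-59.2), np.float64(-65.7), np.float64(16.6), np.float64(0.62)] rows 5 -> [0.512 0.126 0.136] -41.3
[np.float64(-83.1), np.float64(-18.4), np.float64(16.0), np.float64(0.597)] rows 5 -> [0.444 0.075 0.12 ] -75.5
[np.float64(0.0), np.float64(0.0), np.float64(108.0), np.float64(-0.0)] rows 3 -> [0.444 0.075 0.012] -75.5
```

Request:
{"op": "drive_tool", "data": {
  "deltas": [
    [[-12, -13, 0, 0.12], [-24, -26, 0, 0.24], [-36, -39, 4, 0.36], [-48, -52, 8, 0.49], [-59, -64, 12, 0.61]]
  ],
  "jaw": 60
}}

```text
t: 11.93
tcp_pos: [0.5093, 0.1247, 0.1354]
tool_rot: [0.91, 0.414, -0.001, -0.0]
force: [0.6, -0.0, -1.0]
finger_gap: 0.701
gripper_force: 0.0
```

Request:
{"op": "drive_tool", "data": {
  "deltas": [
    [[-16, -4, 3, 0.12], [-32, -8, 6, 0.24], [-48, -11, 9, 0.36], [-64, -15, 12, 0.48], [-83, -18, 15, 0.6]]
  ]
}}

```text
t: 12.35
tcp_pos: [0.4421, 0.0738, 0.1206]
tool_rot: [0.992, 0.127, -0.0, -0.0]
force: [-0.7, -1.1, -0.4]
finger_gap: 0.708
gripper_force: 0.0
```

Request:
{"op": "drive_tool", "data": {
  "deltas": [
    [[0, 0, 15, 0], [0, 0, 30, 0], [0, 0, 30, 0], [0, 0, 30, 0], [0, 0, 30, 0]]
  ]
}}

```text
t: 12.77
tcp_pos: [0.4431, 0.0741, 0.0913]
tool_rot: [0.992, 0.13, -0.0, -0.0]
force: [0.2, 0.2, 0.3]
finger_gap: 0.702
gripper_force: 0.0
```

```bash
python3 plan.py '[[0.4436,0.0753,0.020,-75.5]]'
python3 - <<'E'
from meas import *
for n in("scene","top"): cv2.imwrite(f'pics/{n}4.png',vision.snapshot(n)[:,:,::-1])
cv2.imwrite('pics/m4.png',np.hstack([cv2.resize(cv2.imread('pics/scene4.png')[200:420,300:520],(400,400)),cv2.resize(cv2.imread('pics/top4.png')[180:340,160:320],(400,400))]))
E
```

```text
[ 0.4431  0.0741  0.0913 -1.3108]
[np.float64(0.8), np.float64(-1.1), np.float64(71.3), np.float64(0.007)] rows 2 -> [0.444 0.075 0.02 ] -75.5
```

View pics/m4.png

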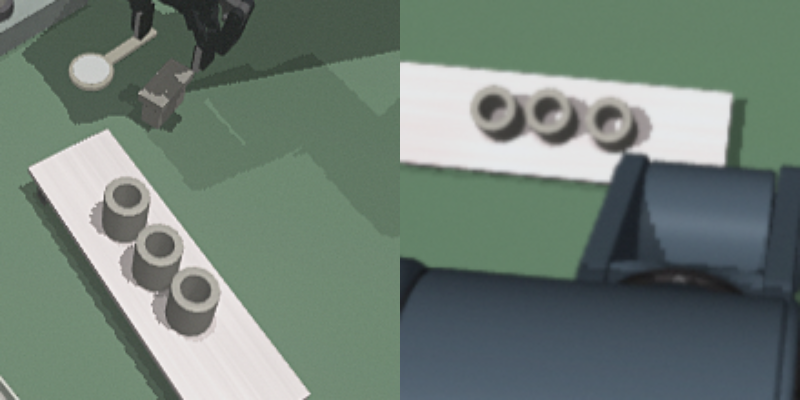

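All three bushings stand in a close, straight row (scene crop 127,195 / 158,245 / 195,290), and the fingers straddle the punch. I'll descend and grip.

Request:
{"op": "drive_tool", "data": {
  "deltas": [
    [[0, -1, 30, 0.007], [1, -1, 55, 0.007], [1, -1, 71, 0.007], [1, -1, 71, 0.007], [1, -1, 71, 0.007]]
  ]
}}

```text
t: 13.28
tcp_pos: [0.4436, 0.0754, 0.0202]
tool_rot: [0.992, 0.126, -0.0, -0.0]
force: [-0.6, -0.6, -0.3]
finger_gap: 0.706
gripper_force: 0.0
```

Request:
{"op": "drive_tool", "data": {
  "deltas": [
    [[0, 0, 0, 0], [0, 0, 0, 0], [0, 0, 0, 0], [0, 0, 0, 0], [0, 0, 0, 0]]
  ],
  "jaw": 15,
  "force": 80
}}

```text
t: 13.7
tcp_pos: [0.4445, 0.0753, 0.0218]
tool_rot: [0.992, 0.126, 0.001, 0.0]
force: [-0.3, 0.6, 5.7]
finger_gap: 0.336
gripper_force: 78.6
```

Request:
{"op": "drive_tool", "data": {
  "deltas": [
    [[0, 0, -10, 0], [0, 0, -20, 0], [0, 0, -30, 0], [0, 0, -30, 0], [0, 0, -30, 0]]
  ]
}}

```text
t: 14.12
tcp_pos: [0.4441, 0.0752, 0.0509]
tool_rot: [0.992, 0.126, 0.001, 0.0]
force: [-0.6, 0.0, -5.7]
finger_gap: 0.339
gripper_force: 80.0
```

```bash
python3 - <<'E'
from meas import *
im=vision.snapshot('scene')[:,:,::-1]
cv2.imwrite('pics/m5.png',cv2.resize(im[170:320,320:470],(600,600),interpolation=cv2.INTER_CUBIC))
E
python3 plan.py '[[0.4436,0.0753,0.22,-75.5],[0.533,-0.283,0.22,-79.7]]'
```

```text
[ 0.4437  0.0753  0.0505 -1.3179]
[np.float64(-0.1), np.float64(-0.1), np.float64(-169.5), np.float64(-0.0)] rows 5 -> [0.444 0.075 0.22 ] -75.5
[np.float64(-1.8), np.float64(207.5), np.float64(-0.0), np.float64(0.041)] rows 5 -> [ 0.494 -0.126  0.22 ] -77.9
[np.float64(5.3), np.float64(161.7), np.float64(-0.0), np.float64(0.032)] rows 4 -> [ 0.533 -0.283  0.22 ] -79.7
```

View pics/m5.png

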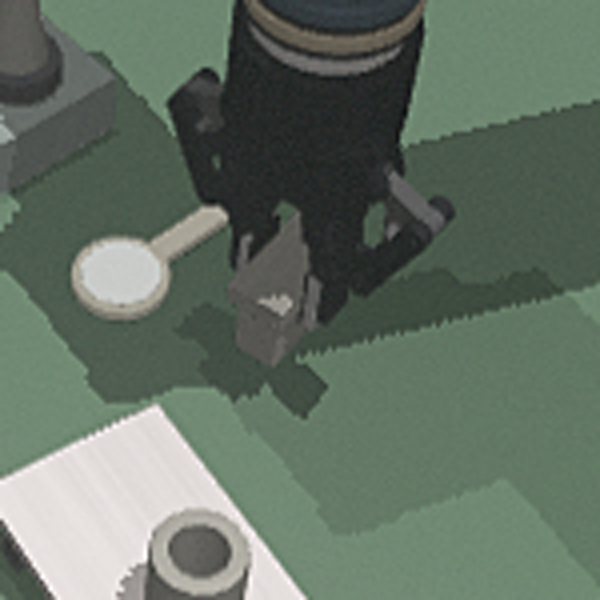

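The punch is held upright off the bench at crop (270,300) and the loupe is untouched. I'll lift it and cross the holders.

Request:
{"op": "drive_tool", "data": {
  "deltas": [
    [[0, 0, -25, 0], [0, 0, -60, 0], [0, 0, -95, 0], [0, 0, -130, 0], [0, 0, -165, 0]]
  ]
}}

```text
t: 14.58
tcp_pos: [0.4423, 0.0753, 0.2159]
tool_rot: [0.992, 0.126, -0.001, -0.0]
force: [1.1, -0.2, -5.8]
finger_gap: 0.334
gripper_force: 80.7
```

Request:
{"op": "drive_tool", "data": {
  "deltas": [
    [[0, 30, -5, 0.008], [0, 65, -5, 0.016], [-1, 100, -5, 0.024], [-2, 135, -5, 0.032], [-2, 170, -5, 0.04]]
  ]
}}

```text
t: 15.0
tcp_pos: [0.4831, -0.0908, 0.2193]
tool_rot: [0.994, 0.106, -0.001, -0.001]
force: [0.6, 0.0, -3.9]
finger_gap: 0.334
gripper_force: 80.8
```

Request:
{"op": "drive_tool", "data": {
  "deltas": [
    [[2, 40, 0, 0.008], [4, 80, 0, 0.016], [5, 120, 0, 0.024], [5, 150, 0, 0.032], [5, 175, 0, 0.035]]
  ]
}}

```text
t: 15.42
tcp_pos: [0.5256, -0.2624, 0.2186]
tool_rot: [0.996, 0.088, -0.001, -0.001]
force: [0.3, 0.5, -5.0]
finger_gap: 0.335
gripper_force: 80.7
```

Request:
{"op": "drive_tool", "data": {
  "deltas": [
    [[0, 10, 0, 0], [0, 20, 0, 0], [0, 22, 0, 0], [0, 22, 0, 0], [0, 22, 0, 0]]
  ]
}}

```text
t: 15.83
tcp_pos: [0.5294, -0.2797, 0.2198]
tool_rot: [0.996, 0.089, -0.001, -0.001]
force: [-0.4, 0.5, -5.3]
finger_gap: 0.332
gripper_force: 80.7
```

```bash
python3 plan.py '[[0.533,-0.2835,0.15,-80]]'
```

```text
[ 0.5294 -0.2797  0.2198 -1.3921]
[np.float64(2.9), np.float64(4.4), np.float64(69.8), np.float64(0.004)] rows 2 -> [ 0.533 -0.284  0.15 ] -80.0
```

Request:
{"op": "drive_tool", "data": {
  "deltas": [
    [[3, 4, 20, 0.004], [3, 4, 45, 0.004], [3, 4, 65, 0.004], [3, 4, 70, 0.004], [3, 4, 70, 0.004]]
  ]
}}

```text
t: 16.25
tcp_pos: [0.5324, -0.2826, 0.1487]
tool_rot: [0.996, 0.087, -0.002, -0.002]
force: [-0.3, 1.5, -5.6]
finger_gap: 0.337
gripper_force: 80.6
```

Request:
{"op": "drive_tool", "data": {
  "deltas": [
    [[0, 0, 10, 0], [0, 0, 20, 0], [0, 0, 25, 0], [0, 0, 25, 0], [0, 0, 25, 0]]
  ]
}}

```text
t: 16.67
tcp_pos: [0.5336, -0.2849, 0.1252]
tool_rot: [0.996, 0.087, -0.0, -0.0]
force: [-0.6, 0.8, -5.5]
finger_gap: 0.333
gripper_force: 80.7
```

```bash
python3 plan.py '[[0.533,-0.2835,0.103,-80]]'
python3 - <<'E'
from meas import *
im=vision.snapshot('scene')[:,:,::-1]
cv2.imwrite('pics/m6.png',cv2.resize(im[80:240,180:360],(675,600),interpolation=cv2.INTER_CUBIC))
E
```

```text
[ 0.5336 -0.2849  0.1252 -1.397 ]
[np.float64(-0.4), np.float64(-1.5), np.float64(22.2), np.float64(-0.001)] rows 1 -> [ 0.533 -0.284  0.103] -80.0
```

View pics/m6.png

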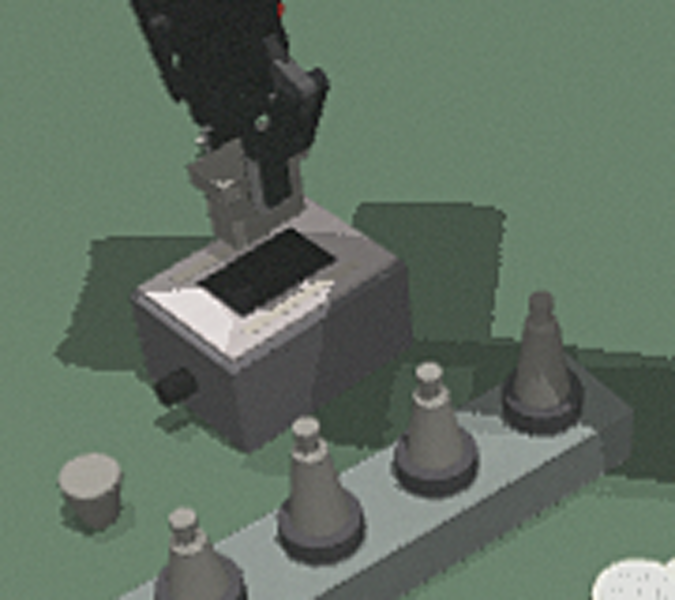

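The nose hovers above the window with its near-bottom corner at crop (237,246). The long sides are parallel to the window's, and it is clear of the camera. I'll check that corner before the last descent.

```bash
python3 -c "
from h import *
print(ray('scene',[(180+237/3.75,80+246/3.75),(180+303/3.75,80+207/3.75)],.1034))"
```

```text
[[ 0.55355801 -0.27388264  0.1034    ]
 [ 0.50675789 -0.28176362  0.1034    ]]
```

Request:
{"op": "drive_tool", "data": {
  "deltas": [
    [[0, -1, 5, 0], [0, -1, 10, 0], [0, -1, 14, 0], [0, -1, 18, 0], [0, -1, 20, 0]]
  ]
}}

```text
t: 17.13
tcp_pos: [0.5331, -0.2837, 0.1045]
tool_rot: [0.996, 0.087, -0.0, -0.0]
force: [0.2, 0.1, -4.7]
finger_gap: 0.332
gripper_force: 80.8
```

Request:
{"op": "drive_tool", "data": {
  "deltas": [
    [[0, 0, 0, 0], [0, 0, 0, 0], [0, 0, 1, 0], [0, 0, 1, 0], [0, 0, 1, 0]]
  ]
}}

```text
t: 17.55
tcp_pos: [0.5336, -0.284, 0.1044]
tool_rot: [0.996, 0.087, 0.0, 0.0]
force: [-0.7, 0.4, -5.1]
finger_gap: 0.333
gripper_force: 80.8
```

The corner matches within a few millimetres. I'll go down 3 mm more, settle, and check the final state.

Request:
{"op": "drive_tool", "data": {
  "deltas": [
    [[0, 0, 1, 0], [0, 0, 2, 0], [0, 0, 3, 0], [0, 0, 3, 0], [0, 0, 3, 0]]
  ]
}}

```text
t: 17.97
tcp_pos: [0.5334, -0.2839, 0.1012]
tool_rot: [0.996, 0.087, -0.0, -0.0]
force: [0.2, -0.7, -4.0]
finger_gap: 0.332
gripper_force: 80.8
```

Request:
{"op": "drive_tool", "data": {
  "deltas": [
    [[0, 0, 0, 0], [0, 0, 0, 0], [0, 0, 0, 0], [0, 0, 0, 0], [0, 0, 0, 0]]
  ]
}}

```text
t: 18.38
tcp_pos: [0.5335, -0.2839, 0.1013]
tool_rot: [0.996, 0.087, 0.0, 0.0]
force: [0.5, -0.5, -4.5]
finger_gap: 0.335
gripper_force: 80.8
```

Run:
```python
from meas import *
im=vision.snapshot('scene')[:,:,::-1]
a=cv2.resize(im[80:240,180:360],(450,400),interpolation=cv2.INTER_CUBIC);b=cv2.resize(im[220:440,300:480],(327,400))
cv2.imwrite('pics/m7.png',np.hstack([a,b]))
gr,wh=masks(im)
roi=np.zeros(gr.shape,bool);roi[270:430,320:470]=1
for c,s,r,_ in comps(im,gr&~wh&roi,100,3000): print(s.tolist(),ray('scene',[r[0]],.095)[0].round(4))
s=manip.sense();print(s['tcp_pos'],np.abs(s['qd']).max(),s['gripper_force'])
```

```text
[357, 297, 26, 22, 292] [0.5818 0.177  0.095 ]
[349, 310, 52, 71, 708] [0.6008 0.2301 0.095 ]
[394, 346, 28, 26, 355] [0.5916 0.2765 0.095 ]
[ 0.53351344 -0.2839119   0.10134382] 0.0017262972627941106 80.77330112457275
```

View pics/m7.png

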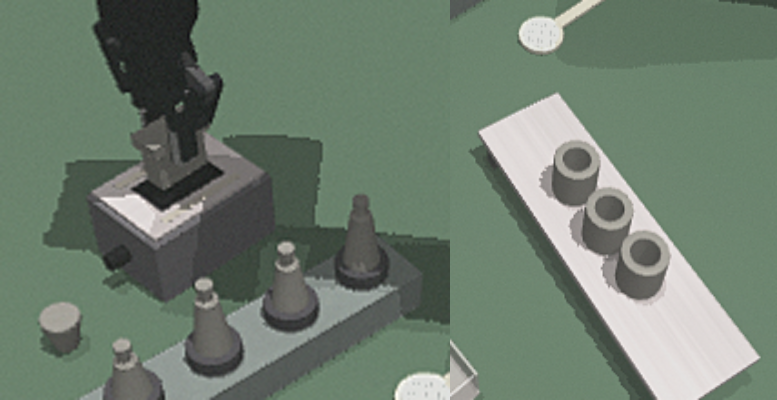

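The punch is held steady and centred about 1 cm above the window. The row of three is upright and close, the bystanders are unmoved, and the measured rims match the targets within about 1 mm. Signing off.

```bash
python3 -c "
from station import manip
print(manip.sign_off())"
```

```text
the job is handed in; nothing more can be done
None
```

I handed the job in at about 18.5 s, and the sign-off gave no verdict: the three bushings stand released in a close row on the shelf, and the punch is held steady about 1 cm above the centre of the camera window.

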